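Shut the soil hopper's outlet gate

ROBOT

A 6-joint arm with a two-finger parallel gripper is mounted at the origin on the work surface. World frame = base frame: x ahead of the robot, y to its left, z up, the work surface at z = 0. Lengths are in m, angles in rad, forces in N, time in s.
With the tool pointing down it reaches from about 0.325 to 0.85 m from the base axis. Payload 4.4 kg.
Tool frame: the origin (TCP) lies midway between the tips of the shut fingers; the grasp point (between the pads) lies 19 mm behind it; z points along the fingers, y is the line along which they close (so a half turn about z gives the same grasp; the last joint's range is limited). The gripper opens to 94 mm and grips with 3 to 60 N. Pads are 16 mm wide; open, the fingers measure 119 mm over their backs; the gripper's body (75 mm by 177 mm) begins 78 mm behind the grasp point.
Start: joints at [-1.294, 0.207, 1.542, -0, 1.393, -0.15], TCP at [0.238, -0.523, 0.205] pointing down, gripper open.
Joint ranges: [-2.73, 2.73], [-0.86, 2.22], [0.23, 2.46], [-1.11, 4.25], [0.08, 2.63], [-2.82, 2.82]. Speed limits (rad/s): [2.79, 2.79, 3.14, 3.14, 3.14, 3.14].

INTERFACE

Orientations are given as a rotation vector (axis times angle).
In Python, from cell import ctrl gives the robot as it stands.
- The arm moves only by the tool arm_command, never from a script. Its argument "plan" is a list of rows, each an object of numbers: "jaw": the closure, from -1 (fully open) to 1 (shut), so that 0 is half open; "x", "y", "z": the shift along the tool's x, y, z in m; "rx", "ry", "rz": the turn, a rotation vector about the tool's x, y, z in rad. In form: [{"jaw": .., "x": .., "y": .., "z": .., "rx": .., "ry": .., "rz": ..}, ...]. A call has 1 to 12 rows; each row is the pose to reach, as a shift and turn from the pose commanded when the call began, along the tool's axes at that moment; what a row does not reach only later rows make up. A row lasts 1/10 s, in which the tool goes at most 50 mm and 8.59 degrees, less where a joint would pass 70% of its speed; a pose out of reach is approached as far as the arm can. A call with a gripper value outside its range is refused whole. The fingers move at their own pace and stop on an object; "grip_force" is the grip in N (left out, the last holds). Time passes only in rows, so rows that repeat a pose let the fingers close. It gives the time, the measured TCP pose, the force, the opening and the grip force at its end, in the units of the state.
- ctrl.read_state(): the state, without advancing time (a new reading comes with each control period).
- ctrl.get_image(name): name is "side" or "top"; returns the picture (400x640x3 uint8, red, green, blue); there is no depth.
- ctrl.get_calibration(name): a dict with "vertical_fov" (degrees; the focal length in pixels is half the picture's height over the tangent of half this angle, whatever the lens; pixels are square), "cx", "cy" (the principal point, pixels), "eye" and "rotation" of the camera in the world. Camera axes: x right, y down, z forward; pixel columns grow to the right and rows downward; lengths in m; the calibration is good to about 2 mm. A picture is of the moment at which its call begins. get_calibration takes no time and is no camera call.
- ctrl.sign_off(): hands the job in; it is judged then, once.
Trained networks look in the newest picture that a camera, given by its name, has taken for a name from the list of things; names that differ only in an ending like _2 or _b are one class to them, and where a whole thing is asked for, a point or a joint stands for the part that bears it (a point fixed in the world has none). Each returns a list of dicts, best first, with "score" (0 to 1); they miss things now and then, are a little off and sometimes report something else, mostly with a low value. They report only what shows in the picture. A call takes as long as a camera call. They do not tell look-alikes from the thing itself.
- ctrl.cut_out(camera, target): "region" (400x640 bool, what is visible of it).
- ctrl.pinpoint(camera, target): "centre" ([x, y, z] in m, in the coordinates of the camera as it stood for that picture, good to about 4 mm: a listed point, or the origin of a listed thing).
The state is a dict: "clock": time; "joint_positions": joint angles; "qd": joint speeds; "tau": joint torques, N m; "tool_pos": TCP position; "tcp_rot": TCP orientation; "force": force on the tool from outside, world axes, zero at the start; "torque": the same for the moment, N m; "width": finger opening in m; "finger_force": force on a finger pad.
Only numpy, scipy, OpenCV 4.12 (cv2) and the standard library are available. Lean on these libraries where they do the work, as an engineer would, in place of code of your own. Each camera call takes 0.05 s, during which the arm holds its last target. There are 200 camera calls.

TASK

The soil hopper's outlet gate is propped open by an orange hold-open block. Take the block off the gate and leave it in the blue tray, then push the gate's yellow plate fully home until the red spring catch snaps out behind it. Leave the two lidded soil jars and the white cup under the spout where they stand.

Things in the scene. Friction and masses are not known exactly. Their poses are not given: they have to be found in the camera images.
- station: Steel hopper station, fixed. Origin: on the bench under the middle of the outlet; z up. Sizes and places below are in its frame, in mm. A level aluminium bed (x -60..60, y -200..70, top z 90) carries the gate, which slides along y between low rails (x 38..44 either side, top z 97). The gate OPENS toward the station's -y and SHUTS toward its +y
- throat (a point): Middle of the top of the square throat, at station z 131: the throat stands on the bed, x and y -45..45. Block and push plate are on its -y side
- hopper_rim (a point): Middle of the round hopper's open mouth, station z 285. Radius 50 at z 130 flaring to 125 at z 250, then straight up. It overhangs the block and the shut gate's push plate: come in with the tool leaning about 45 degrees from vertical, fingers pointing down and toward the station's +y, the tool's body on the -y side
- gate (a joint): Gate travel in m: 0 = shut (end stop), larger = further open toward the station's -y (starts at 0.076 to 0.094). Friction about 4 N, and roughly 5 N more over the last 30 mm, where it pushes the spring catch aside; it stays where it is left
- push_face (a point): Middle of the outer (station -y) face of the gate's yellow upright push plate: 80 wide (x), 8 thick (y), z 96..126. With the gate shut this point is at x 0, y -83, z 111. At its +x end a yellow ear reaches to x 56 (z 98..114) and works the catch. From the plate a flat slab, top z 96, runs to +y into the throat
- catch (a joint): Red spring catch travel in m: 0 = sprung out (rest), up to 0.014 = pushed aside toward the station's +x. The gate's ear pushes it aside by about 9 mm as the gate goes in; it snaps back to 0 when the gate is within about 2 mm of shut, and then holds it shut
- catch_tip (a point): Latching corner of the red catch's sloped nose: x 47, y -86, z 106 when sprung out (nose z 99..113); it snaps out behind the ear of the shut gate. Its black housing: x 77..97, y -116..-82, top z 112
- spacer: Orange plastic hold-open block, loose, about 80 g, on the gate slab between push plate and throat. Base 50 (x) by 45 (y), 20 mm high; centred on it an upright grip fin 14 (x) by 30 (y), 20 to 55 mm above the underside. Origin: centre of the underside, z up; x within 10 degrees of the station's x. Grip the fin across its 14 mm; lift it about 40 mm to clear the push plate
- spacer_mid (a point): Middle of the orange block, on its axis 22 mm above its underside, in the fin's foot
- tray: Blue open tray, fixed to the bench, 130 by 130 mm outside, 28 mm high, walls and floor 4 to 5 mm thick. Origin: centre of its underside, z up
- jar_a: Closed dark-brown soil jar with a yellow lid, 68 mm diameter, 85 mm high, loose. Origin: centre of its underside. Not to be disturbed
- jar_b: Closed lighter-brown soil jar with a yellow lid, 68 mm diameter, 85 mm high, loose. Origin: centre of its underside. Not to be disturbed
- cup: White sample cup under the hopper's spout, 64 mm diameter, 45 mm high, loose. Origin: centre of its underside. Not to be disturbed
There are look-alikes about, which are no part of the job. Of the things shaped like the spacer, the orange one is meant. Several things look just like the tray: the one meant starts nearest to the robot's base.

How it is judged:
On the way, in this order (a step that is already met when the one before it is completed fails the run):
1. the orange block lies in the blue tray, let go (x of spacer_mid in the frame of tray between -0.046 and 0.046 m and y of spacer_mid in the frame of tray between -0.046 and 0.046 m and z of spacer_mid in the frame of tray below 0.05 m and contact force between spacer and the fingers below 0.1 N and linear speed of spacer below 0.05 m/s), for 0.2 s.
2. the gate is home and the catch has snapped out behind it (value of joint gate below 0.004 m and value of joint catch below 0.002 m), for 0.2 s.
At the end, for the whole second after the job is handed in: Gate within 4 mm of shut with the red catch sprung out behind it (within 2 mm of rest); orange block at rest wholly in the blue tray, any pose (its middle within 46 mm of the tray's middle along each side, under 50 mm high); both jars and the cup within 20 mm of where they began (all of step 2 and x of spacer_mid in the frame of tray between -0.046 and 0.046 m and y of spacer_mid in the frame of tray between -0.046 and 0.046 m and z of spacer_mid in the frame of tray below 0.05 m and linear speed of spacer below 0.02 m/s and distance of each of jar_a, jar_b, cup from where it was at the start of the episode below 0.02 m); the robot touches nothing.
It fails at once if a soil jar is shifted by 20 mm or more, or tipped (distance of any of jar_a, jar_b from where it was at the start of the episode above 0.02 m or angle between any of jar_a, jar_b's own z axis and vertical above 0.3 rad).
It fails at once if the cup under the spout is shifted by 20 mm or more, or tipped (distance of cup from where it was at the start of the episode above 0.02 m or angle between cup's own z axis and vertical above 0.3 rad).
It also fails if it takes over 51 s, if anything falls off the work surface, if the arm or the gripper's body presses on something with over 40 N, if the wrist force passes 120 N, or if a joint passes its speed limit or range.

## Working session

There is one attempt and no reset: what is moved stays moved. The work goes in short steps, Python scripts to look and compute and a tool call to move; the robot and the scene stay as the last step left them, time stands still between calls to the robot, and variables do not carry over. Pictures are saved under pics/ and viewed, at most 10 in all, crops included, and the job is handed in when it is done.

Besides the shell and the picture viewer there is one more tool, called in YAML: its name, and indented under it one key for each argument. arm_command: Moves the arm, as the interface text tells. Its arguments: {"type":"object","properties":{"plan":{"type":"array","items":{"type":"object","properties":{"jaw":{"type":"number"},"x":{"type":"number"},"y":{"type":"number"},"z":{"type":"number"},"rx":{"type":"number"},"ry":{"type":"number"},"rz":{"type":"number"}}}},"grip_force":{"type":"number"}},"required":["plan"]}

```bash
mkdir -p pics
cat > h.py <<'E'
import numpy as np, cv2
from scipy.spatial.transform import Rotation as R
from cell import ctrl
def w(cam,p):
    c=ctrl.get_calibration(cam); return np.array(c["eye"])+np.array(c["rotation"])@np.array(p)
def pix(cam,P):
    c=ctrl.get_calibration(cam); f=200/np.tan(np.radians(c["vertical_fov"]/2))
    q=np.array(c["rotation"]).T@(np.array(P)-np.array(c["eye"])); return np.array([c["cx"]+f*q[0]/q[2],c["cy"]+f*q[1]/q[2]])
def snap(cam,name):
    im=ctrl.get_image(cam); cv2.imwrite("pics/"+name,im[:,:,::-1].copy()); return im
def find(cam,t,n=5):
    for d in ctrl.pinpoint(cam,t)[:n]:
        P=w(cam,d["centre"]); print(cam,t,round(d["score"],2),P.round(3),pix(cam,P).round())
E
python3 - <<'E'
from h import *
for c in("side","top"):
    snap(c,c+"0.png")
    print(c,{k:np.round(v,3).tolist() for k,v in ctrl.get_calibration(c).items()})
    for t in("station","throat","hopper_rim","push_face","catch_tip","spacer","spacer_mid","tray","jar_a","cup"): find(c,t)
print(ctrl.read_state())
E
```

```text
side {'vertical_fov': 46.074, 'cx': 318.739, 'cy': 199.322, 'eye': [-0.432, 0.27, 0.975], 'rotation': [-1.366, 2.022, -1.014]}Traceback (most recent call last):
  File "<stdin>", line 5, in <module>
  File "h.py", line 13, in find
    P=w(cam,d["centre"]); print(cam,t,round(d["score"],2),P.round(3),pix(cam,P).round())
                                                                     ~~~^^^^^^^
  File "h.py", line 8, in pix
    q=np.array(c["rotation"]).T@(np.array(P)-np.array(c["eye"])); return np.array([c["cx"]+f*q[0]/q[2],c["cy"]+f*q[1]/q[2]])
                                                                                             ~^^^
IndexError: invalid index to scalar variable.
```

View pics/side0.png

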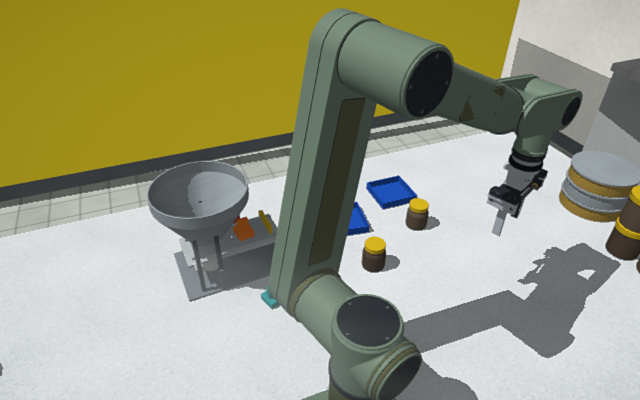

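The side picture shows the hopper at about (200,200), the orange block at (243,228), the yellow plate at (265,222), and blue trays at (355,218) and (390,190). The calibration's "rotation" is a rotation vector, so I'll fix the helper for that.

```bash
sed -i 's/np.array(c\["rotation"\])/R.from_rotvec(c["rotation"]).as_matrix()/' h.py
python3 - <<'E'
from h import *
for c in("side","top"):
    if c=="top": snap(c,c+"0.png")
    print(c,{k:np.round(v,3).tolist() for k,v in ctrl.get_calibration(c).items()})
    for t in("station","throat","hopper_rim","push_face","catch_tip","spacer","spacer_mid","tray","jar_a","cup"): find(c,t)
print(ctrl.read_state())
E
```

```text
side {'vertical_fov': 46.074, 'cx': 318.739, 'cy': 199.322, 'eye': [-0.432, 0.27, 0.975], 'rotation': [-1.366, 2.022, -1.014]}
side station 0.58 [ 0.579  0.184 -0.003] [213. 268.]
side throat 0.61 [0.58  0.183 0.135] [207. 231.]
side hopper_rim 0.76 [0.576 0.18  0.286] [199. 186.]
side push_face 0.94 [0.589 0.014 0.106] [266. 222.]
side spacer 0.88 [0.577 0.081 0.097] [244. 233.]
side spacer 0.49 [0.396 0.059 0.003] [273. 299.]
side spacer_mid 0.92 [0.578 0.086 0.116] [242. 228.]
side spacer_mid 0.67 [0.397 0.062 0.02 ] [271. 295.]
side tray 0.94 [ 0.625 -0.251  0.001] [343. 222.]
side tray 0.75 [ 0.697 -0.468  0.   ] [391. 195.]
side jar_a 0.8 [ 0.528 -0.462  0.001] [415. 224.]
side jar_a 0.75 [ 0.417 -0.253 -0.005] [373. 265.]
side cup 0.47 [0.582 0.188 0.011] [210. 264.]
top {'vertical_fov': 56.915, 'cx': 317.948, 'cy': 196.815, 'eye': [0.362, -0.127, 1.163], 'rotation': [-2.143, 2.094, -0.215]}
top station 0.87 [0.576 0.18  0.001] [222. 201.]
top throat 0.95 [0.575 0.177 0.13 ] [211. 193.]
top hopper_rim 0.8 [0.575 0.182 0.288] [191. 179.]
top push_face 0.75 [0.586 0.007 0.11 ] [
[... 562 characters left out ...]
]
{'clock': 1.15, 'joint_positions': array([-1.29449478e+00,  2.06579012e-01,  1.54153002e+00,  1.06707846e-05,
        1.39349651e+00, -1.50510996e-01]), 'qd': array([-1.13272064e-03, -1.39520316e-03,  1.63636201e-03, -1.53515957e-05,
       -1.22554075e-03,  4.11276592e-04]), 'tau': array([-2.90754224e-04, -3.70894825e+01, -2.81762159e+01,  6.97427779e-02,
        2.76189472e-02, -1.58278510e-05]), 'tool_pos': array([ 0.23801794, -0.5234124 ,  0.20544434]), 'tcp_rot': array([-3.07031357e+00, -6.65352533e-01, -1.51937279e-05]), 'force': array([-0.804038  ,  0.20795995, -0.06003558]), 'torque': array([ 0.05836718, -0.02305938, -0.02338299]), 'finger_force': 0.0, 'width': 0.09391735725498031}
```

View pics/top0.png

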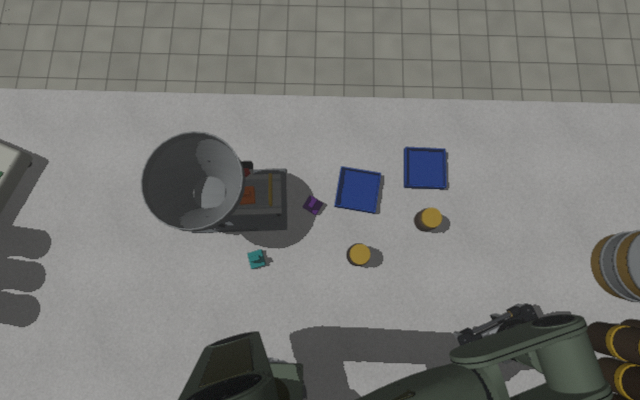

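The top view shows the hopper at (192,180), the orange block at (248,195) and the yellow plate at (270,190). The nearer tray is at (358,190), the jars at (358,254) and (430,217), and teal and purple decoys at (257,260) and (313,205). All of this agrees with the estimates. The station yaw comes out at about 3.7°, the gate about 87 mm open, and the block at station y about -98 mm.

```bash
cat >> h.py <<'E'
O=np.array([.5765,.1805,0]); yaw=np.arctan2(.011,.170)
S=R.from_euler('z',yaw).as_matrix()
c=np.sqrt(.5)
M=S@np.array([[0,1,0],[c,0,c],[c,0,-c]])   # tool axes as columns: x up/fwd, y=+xs, z down/+ys
def st(*p): return O+S@np.array(p)         # station->world
def rel(P,M=M):
    s=ctrl.read_state(); T=R.from_rotvec(s["tcp_rot"]).as_matrix()
    print("xyz",(T.T@(np.array(P)-s["tool_pos"])).round(4),"r",R.from_matrix(T.T@M).as_rotvec().round(4),"target",np.round(P,3))
def chk():
    s=ctrl.read_state(); print("t",s["clock"],"st",(S.T@(s["tool_pos"]-O)).round(4),"world",s["tool_pos"].round(4),"F",s["force"].round(1),"w",round(s["width"],4),"ff",s["finger_force"],"q",s["joint_positions"].round(2))
E
python3 -c "
from h import *
rel([.42,-.25,.32]); rel(st(-.006,-.20,.241))"
```

```text
xyz [ 0.2788 -0.1736 -0.1146] r [ 0.4733  0.6855 -1.1427] target [ 0.42 -0.25  0.32]
xyz [ 0.523  -0.3157 -0.0355] r [ 0.4733  0.6855 -1.1427] target [ 0.583 -0.019  0.241]
```

arm_command:
  plan:
    - {"jaw": 0, "x": 0.279, "y": -0.174, "z": -0.115, "rx": 0.473, "ry": 0.686, "rz": -1.143}
    - {"jaw": 0, "x": 0.279, "y": -0.174, "z": -0.115, "rx": 0.473, "ry": 0.686, "rz": -1.143}
    - {"jaw": 0, "x": 0.279, "y": -0.174, "z": -0.115, "rx": 0.473, "ry": 0.686, "rz": -1.143}
    - {"jaw": 0, "x": 0.279, "y": -0.174, "z": -0.115, "rx": 0.473, "ry": 0.686, "rz": -1.143}
    - {"jaw": 0, "x": 0.279, "y": -0.174, "z": -0.115, "rx": 0.473, "ry": 0.686, "rz": -1.143}
    - {"jaw": 0, "x": 0.279, "y": -0.174, "z": -0.115, "rx": 0.473, "ry": 0.686, "rz": -1.143}
    - {"jaw": 0, "x": 0.279, "y": -0.174, "z": -0.115, "rx": 0.473, "ry": 0.686, "rz": -1.143}
    - {"jaw": 0, "x": 0.279, "y": -0.174, "z": -0.115, "rx": 0.473, "ry": 0.686, "rz": -1.143}
    - {"jaw": 0, "x": 0.279, "y": -0.174, "z": -0.115, "rx": 0.473, "ry": 0.686, "rz": -1.143}
    - {"jaw": 0, "x": 0.279, "y": -0.174, "z": -0.115, "rx": 0.473, "ry": 0.686, "rz": -1.143}
    - {"jaw": 0, "x": 0.279, "y": -0.174, "z": -0.115, "rx": 0.473, "ry": 0.686, "rz": -1.143}
    - {"jaw": 0, "x": 0.279, "y": -0.174, "z": -0.115, "rx": 0.473, "ry": 0.686, "rz": -1.143}
  grip_force: 25

```text
clock: 2.35
tool_pos: [0.42, -0.2496, 0.3203]
tcp_rot: [-1.696, -1.807, -0.702]
force: [-0.5, -0.1, 0.1]
width: 0.0469
finger_force: 0.0
```

```bash
python3 -c "
from h import *
chk(); rel(st(-.006,-.20,.241))"
```

```text
t 2.35 st [-0.1839 -0.4191  0.3203] world [ 0.42   -0.2496  0.3203] F [-0.5 -0.1  0.1] w 0.0469 ff 0.0 q [-0.98  0.37  1.31  0.44  2.13 -0.93]
xyz [0.0991 0.1777 0.2111] r [ 0.0006  0.0002 -0.0009] target [ 0.583 -0.019  0.241]
```

arm_command:
  plan:
    - {"jaw": 0, "x": 0.099, "y": 0.178, "z": 0.211}
    - {"jaw": 0, "x": 0.099, "y": 0.178, "z": 0.211}
    - {"jaw": 0, "x": 0.099, "y": 0.178, "z": 0.211}
    - {"jaw": 0, "x": 0.099, "y": 0.178, "z": 0.211}
    - {"jaw": 0, "x": 0.099, "y": 0.178, "z": 0.211}
    - {"jaw": 0, "x": 0.099, "y": 0.178, "z": 0.211}
    - {"jaw": 0, "x": 0.099, "y": 0.178, "z": 0.211}
    - {"jaw": 0, "x": 0.099, "y": 0.178, "z": 0.211}
    - {"jaw": 0, "x": 0.099, "y": 0.178, "z": 0.211}

```text
schema error: expected keys jaw, x, y, z, rx, ry, rz
```

Run:
```python
from h import *
chk()
a=[snap(x,x+"1.png") for x in("side","top")]
for x in("side","top"):
    for t in("push_face","spacer","spacer_mid"): find(x,t,2)
s=ctrl.read_state(); print([pix(x,s["tool_pos"]) for x in("side","top")])
im=np.hstack([cv2.resize(a[0][150:290,150:350],(400,280)),cv2.resize(a[1][120:260,150:350],(400,280))])
cv2.imwrite("pics/c1.png",cv2.resize(im,(800,280))[:,:,::-1])
rel(st(-.006,-.0866,.128))
```

```text
t 2.35 st [-0.1839 -0.4191  0.3203] world [ 0.42   -0.2496  0.3203] F [-0.5 -0.1  0.1] w 0.0469 ff 0.0 q [-0.98  0.37  1.31  0.44  2.13 -0.93]
side push_face 0.79 [0.585 0.009 0.112] [267. 221.]
side spacer 0.64 [0.578 0.083 0.095] [244. 234.]
side spacer_mid 0.57 [0.579 0.084 0.116] [242. 228.]
top push_face 0.95 [0.586 0.008 0.112] [271. 191.]
top spacer 0.82 [0.397 0.059 0.001] [256. 258.]
top spacer 0.69 [0.577 0.08  0.099] [247. 195.]
top spacer_mid 0.79 [0.397 0.056 0.025] [256. 258.]
top spacer_mid 0.65 [ 0.567 -0.109  0.022] [311. 204.]
[array([381.0314247 , 171.94150239]), array([370.31821455, 246.17126355])]
xyz [0.0988 0.1778 0.3715] r [0.0008 0.0007 0.0005] target [0.576 0.094 0.128]
```

View pics/c1.png

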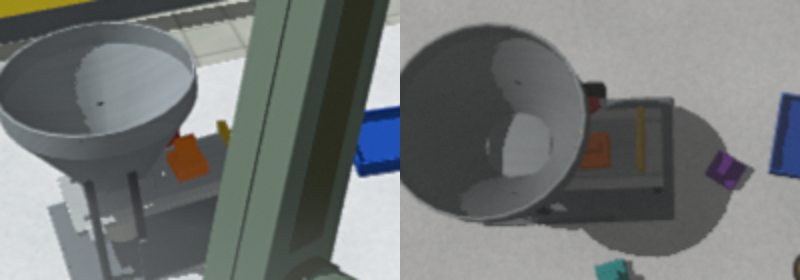

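The move was refused because every row needs all seven keys, so nothing moved. The crops show the block (right crop, about (595,150)) lying square to the plate at (641,140), as measured. I'm resending the approach.

arm_command:
  plan:
    - {"jaw": 0, "x": 0.099, "y": 0.178, "z": 0.211, "rx": 0, "ry": 0, "rz": 0}
    - {"jaw": 0, "x": 0.099, "y": 0.178, "z": 0.211, "rx": 0, "ry": 0, "rz": 0}
    - {"jaw": 0, "x": 0.099, "y": 0.178, "z": 0.211, "rx": 0, "ry": 0, "rz": 0}
    - {"jaw": 0, "x": 0.099, "y": 0.178, "z": 0.211, "rx": 0, "ry": 0, "rz": 0}
    - {"jaw": 0, "x": 0.099, "y": 0.178, "z": 0.211, "rx": 0, "ry": 0, "rz": 0}
    - {"jaw": 0, "x": 0.099, "y": 0.178, "z": 0.211, "rx": 0, "ry": 0, "rz": 0}
    - {"jaw": 0, "x": 0.099, "y": 0.178, "z": 0.211, "rx": 0, "ry": 0, "rz": 0}
    - {"jaw": 0, "x": 0.099, "y": 0.178, "z": 0.211, "rx": 0, "ry": 0, "rz": 0}
    - {"jaw": 0, "x": 0.099, "y": 0.178, "z": 0.211, "rx": 0, "ry": 0, "rz": 0}

```text
clock: 3.65
tool_pos: [0.5834, -0.0203, 0.2418]
tcp_rot: [-1.696, -1.809, -0.703]
force: [-0.0, 0.9, 0.5]
width: 0.0472
finger_force: 0.0
```

Run:
```python
from h import *
chk()
a=[snap(x,x+"1.png") for x in("side","top")]
for t in("spacer","spacer_mid"): find("side",t,2)
s=ctrl.read_state(); print([pix(x,s["tool_pos"]) for x in("side","top")])
im=np.hstack([cv2.resize(a[0][150:290,150:350],(400,280)),cv2.resize(a[1][120:260,150:350],(400,280))])
cv2.imwrite("pics/c2.png",im[:,:,::-1])
rel(st(-.005,-.0856,.128))
```

```text
t 3.65 st [-0.0061 -0.2008  0.2418] world [ 0.5834 -0.0203  0.2418] F [-0.   0.9  0.5] w 0.0472 ff 0.0 q [-0.54  0.42  1.4   0.64  1.79 -0.62]
side spacer 0.85 [ 0.569 -0.111 -0.005] [309. 245.]
side spacer 0.5 [0.576 0.084 0.097] [244. 234.]
side spacer_mid 0.77 [ 0.566 -0.109  0.025] [309. 238.]
side spacer_mid 0.61 [ 0.526 -0.465  0.   ] [416. 224.]
[array([275.49224225, 182.29469238]), array([276.36846555, 181.99748393])]
xyz [0.0014 0.0006 0.1623] r [ 0.0024  0.0005 -0.0006] target [0.577 0.095 0.128]
```

View pics/c2.png

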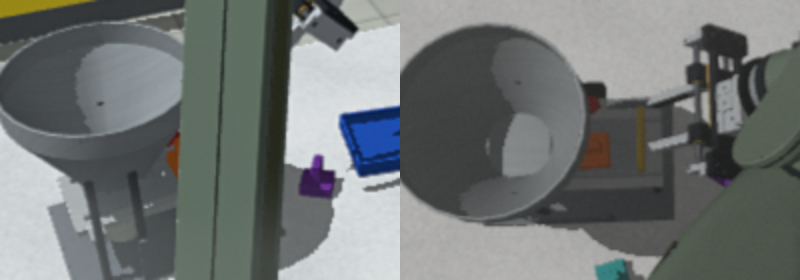

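The right crop shows the open fingers at (675,98) and (670,143), either side of the fin's line and clear of the hopper. I'm going in.

arm_command:
  plan:
    - {"jaw": 0, "x": 0.001, "y": 0.001, "z": 0.03, "rx": 0, "ry": 0, "rz": 0}
    - {"jaw": 0, "x": 0.001, "y": 0.001, "z": 0.06, "rx": 0, "ry": 0, "rz": 0}
    - {"jaw": 0, "x": 0.001, "y": 0.001, "z": 0.09, "rx": 0, "ry": 0, "rz": 0}
    - {"jaw": 0, "x": 0.001, "y": 0.001, "z": 0.11, "rx": 0, "ry": 0, "rz": 0}
    - {"jaw": 0, "x": 0.001, "y": 0.001, "z": 0.13, "rx": 0, "ry": 0, "rz": 0}
    - {"jaw": 0, "x": 0.001, "y": 0.001, "z": 0.145, "rx": 0, "ry": 0, "rz": 0}
    - {"jaw": 0, "x": 0.001, "y": 0.001, "z": 0.155, "rx": 0, "ry": 0, "rz": 0}
    - {"jaw": 0, "x": 0.001, "y": 0.001, "z": 0.162, "rx": 0, "ry": 0, "rz": 0}
    - {"jaw": 0, "x": 0.001, "y": 0.001, "z": 0.162, "rx": 0, "ry": 0, "rz": 0}

```text
clock: 4.75
tool_pos: [0.5768, 0.096, 0.1272]
tcp_rot: [-1.694, -1.808, -0.702]
force: [0.9, -0.1, 0.3]
width: 0.047
finger_force: 0.0
```

Run:
```python
from h import *
chk(); rel(st(-.005,-.0856,.128))
```

```text
t 4.75 st [-0.0051 -0.0843  0.1272] world [0.5768 0.096  0.1272] F [ 0.9 -0.1  0.3] w 0.047 ff 0.0 q [-0.38  0.47  1.59  0.69  1.51 -0.65]
xyz [-0.0004  0.0001 -0.0015] r [-0.0002 -0.0004  0.0001] target [0.577 0.095 0.128]
```

Closing.

arm_command:
  plan:
    - {"jaw": 1, "x": 0, "y": 0, "z": -0.001, "rx": 0, "ry": 0, "rz": 0}
    - {"jaw": 1, "x": 0, "y": 0, "z": -0.001, "rx": 0, "ry": 0, "rz": 0}
    - {"jaw": 1, "x": 0, "y": 0, "z": -0.001, "rx": 0, "ry": 0, "rz": 0}
    - {"jaw": 1, "x": 0, "y": 0, "z": -0.001, "rx": 0, "ry": 0, "rz": 0}
    - {"jaw": 1, "x": 0, "y": 0, "z": -0.001, "rx": 0, "ry": 0, "rz": 0}
    - {"jaw": 1, "x": 0, "y": 0, "z": -0.001, "rx": 0, "ry": 0, "rz": 0}
    - {"jaw": 1, "x": 0, "y": 0, "z": -0.001, "rx": 0, "ry": 0, "rz": 0}
    - {"jaw": 1, "x": 0, "y": 0, "z": -0.001, "rx": 0, "ry": 0, "rz": 0}
  grip_force: 30

```text
clock: 5.55
tool_pos: [0.5773, 0.095, 0.1285]
tcp_rot: [-1.695, -1.809, -0.703]
force: [-0.6, -1.3, 2.1]
width: 0.0137
finger_force: 30.0
```

Run:
```python
from h import *
chk(); p=ctrl.read_state()["tool_pos"]
for d in((0,0,.008),(0,-.027,.042),(0,-.13,.13)): rel(p+S@np.array(d))
```

```text
t 5.55 st [-0.0047 -0.0854  0.1285] world [0.5773 0.095  0.1285] F [-0.6 -1.3  2.1] w 0.0137 ff 30.000347793102264 q [-0.38  0.47  1.59  0.69  1.51 -0.65]
xyz [ 0.0057  0.     -0.0057] r [ 0.0007 -0.0002  0.0007] target [0.577 0.095 0.137]
xyz [ 0.0106  0.     -0.0488] r [ 0.0007 -0.0002  0.0007] target [0.579 0.068 0.171]
xyz [ 0.000e+00  1.000e-04 -1.838e-01] r [ 0.0007 -0.0002  0.0007] target [ 0.586 -0.035  0.259]
```

arm_command:
  plan:
    - {"jaw": 1, "x": 0.006, "y": 0, "z": -0.006, "rx": 0, "ry": 0, "rz": 0}
    - {"jaw": 1, "x": 0.008, "y": 0, "z": -0.02, "rx": 0, "ry": 0, "rz": 0}
    - {"jaw": 1, "x": 0.0095, "y": 0, "z": -0.034, "rx": 0, "ry": 0, "rz": 0}
    - {"jaw": 1, "x": 0.011, "y": 0, "z": -0.049, "rx": 0, "ry": 0, "rz": 0}
    - {"jaw": 1, "x": 0.01, "y": 0, "z": -0.07, "rx": 0, "ry": 0, "rz": 0}
    - {"jaw": 1, "x": 0.008, "y": 0, "z": -0.1, "rx": 0, "ry": 0, "rz": 0}
    - {"jaw": 1, "x": 0.004, "y": 0, "z": -0.13, "rx": 0, "ry": 0, "rz": 0}
    - {"jaw": 1, "x": 0, "y": 0, "z": -0.16, "rx": 0, "ry": 0, "rz": 0}
    - {"jaw": 1, "x": 0, "y": 0, "z": -0.184, "rx": 0, "ry": 0, "rz": 0}
    - {"jaw": 1, "x": 0, "y": 0, "z": -0.184, "rx": 0, "ry": 0, "rz": 0}

```text
clock: 6.55
tool_pos: [0.5873, -0.0384, 0.2616]
tcp_rot: [-1.7, -1.813, -0.707]
force: [0.2, -0.2, -1.1]
width: 0.0138
finger_force: 30.0
```

Run:
```python
from h import *
chk(); 
for t in("push_face","spacer_mid"): find("side" if 0 else "top",t,3)  # stale picture guard below
a=[snap(x,x+"3.png") for x in("side","top")]
for x in("side","top"):
    for t in("push_face","spacer_mid","tray"): find(x,t,3)
im=np.hstack([cv2.resize(a[0][130:290,150:350],(400,320)),cv2.resize(a[1][120:280,200:400],(400,320))])
cv2.imwrite("pics/c3.png",im[:,:,::-1])
B=np.array([.622,-.2495,0])
# TCP rel block middle of underside when gripped
off=st(-.0047,-.0854,.1285)-st(-.0055,-.098,.096); print(off)
for z in(.15,.012): rel(B+off+[0,0,z])
```

```text
t 6.55 st [-0.0033 -0.2191  0.2616] world [ 0.5873 -0.0384  0.2616] F [ 0.2 -0.2 -1.1] w 0.0138 ff 30.000112652778625 q [-0.57  0.42  1.35  0.63  1.83 -0.61]
top push_face 0.71 [0.585 0.01  0.113] [271. 192.]
top spacer_mid 0.78 [0.395 0.058 0.025] [255. 259.]
top spacer_mid 0.73 [0.573 0.083 0.118] [245. 195.]
top spacer_mid 0.52 [ 0.568 -0.108  0.02 ] [311. 204.]
side spacer_mid 0.79 [ 0.566 -0.106  0.024] [308. 239.]
side tray 0.84 [ 0.624 -0.253 -0.002] [344. 222.]
side tray 0.67 [ 0.694 -0.467 -0.002] [391. 196.]
top push_face 0.88 [0.585 0.011 0.11 ] [270. 192.]
top spacer_mid 0.66 [0.394 0.057 0.02 ] [256. 259.]
top spacer_mid 0.61 [ 0.586 -0.047  0.245] [287. 181.]
top spacer_mid 0.6 [ 0.565 -0.111  0.019] [312. 205.]
top tray 0.85 [ 0.696 -0.471 -0.001] [423. 169.]
top tray 0.77 [ 0.619 -0.247 -0.003] [355. 191.]
[-1.52622007e-05  1.26253621e-02  3.25000000e-02]
xyz [-0.1981  0.0235 -0.0917] r [-0.0009 -0.0008  0.0004] target [ 0.622 -0.237  0.182]
xyz [-0.2957  0.0235  0.0058] r [-0.0009 -0.0008  0.0004] target [ 0.622 -0.237  0.044]
```

View pics/c3.png

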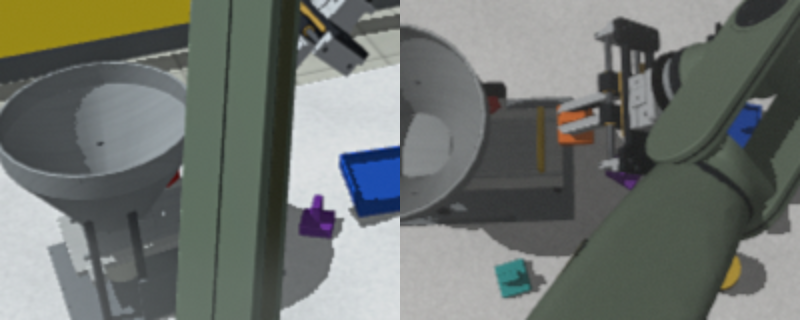

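The right crop shows the orange block held between the fingers at (577,127), clear of the plate. Next is the move over the near tray.

arm_command:
  plan:
    - {"jaw": 1, "x": -0.04, "y": 0.005, "z": -0.02, "rx": 0, "ry": 0, "rz": 0}
    - {"jaw": 1, "x": -0.08, "y": 0.01, "z": -0.04, "rx": 0, "ry": 0, "rz": 0}
    - {"jaw": 1, "x": -0.12, "y": 0.015, "z": -0.06, "rx": 0, "ry": 0, "rz": 0}
    - {"jaw": 1, "x": -0.16, "y": 0.02, "z": -0.08, "rx": 0, "ry": 0, "rz": 0}
    - {"jaw": 1, "x": -0.198, "y": 0.0235, "z": -0.092, "rx": 0, "ry": 0, "rz": 0}
    - {"jaw": 1, "x": -0.198, "y": 0.0235, "z": -0.092, "rx": 0, "ry": 0, "rz": 0}
    - {"jaw": 1, "x": -0.198, "y": 0.0235, "z": -0.092, "rx": 0, "ry": 0, "rz": 0}
    - {"jaw": 1, "x": -0.198, "y": 0.0235, "z": -0.092, "rx": 0, "ry": 0, "rz": 0}

```text
clock: 7.85
tool_pos: [0.6225, -0.2366, 0.1844]
tcp_rot: [-1.693, -1.81, -0.703]
force: [-0.5, 0.1, -0.2]
width: 0.0139
finger_force: 30.0
```

Run:
```python
from h import *
chk()
a=[snap(x,x+"4.png") for x in("side","top")]
for x in("side","top"): find(x,"spacer_mid",4)
im=np.hstack([cv2.resize(a[0][130:290,300:500],(400,320)),cv2.resize(a[1][120:280,260:460],(400,320))])
cv2.imwrite("pics/c4.png",im[:,:,::-1])
B=np.array([.622,-.2495,0])
off=st(-.0047,-.0854,.1285)-st(-.0055,-.098,.096)
for z in(.06,.009): rel(B+off+[0,0,z])
```

```text
t 7.85 st [ 0.019  -0.4192  0.1844] world [ 0.6225 -0.2366  0.1844] F [-0.5  0.1 -0.2] w 0.0139 ff 29.99998927116394 q [-0.75  0.77  0.98  0.55  1.96 -0.76]
side spacer_mid 0.53 [ 0.626 -0.245  0.171] [343. 178.]
side spacer_mid 0.28 [ 0.529 -0.464 -0.   ] [415. 224.]
top spacer_mid 0.77 [0.393 0.058 0.022] [255. 259.]
top spacer_mid 0.67 [ 0.621 -0.247  0.176] [361. 176.]
top spacer_mid 0.62 [ 0.567 -0.109  0.021] [312. 204.]
xyz [-0.0655 -0.0009  0.0655] r [0.0003 0.0014 0.0028] target [ 0.622 -0.237  0.092]
xyz [-0.1015 -0.001   0.1016] r [0.0003 0.0014 0.0028] target [ 0.622 -0.237  0.041]
```

View pics/c4.png

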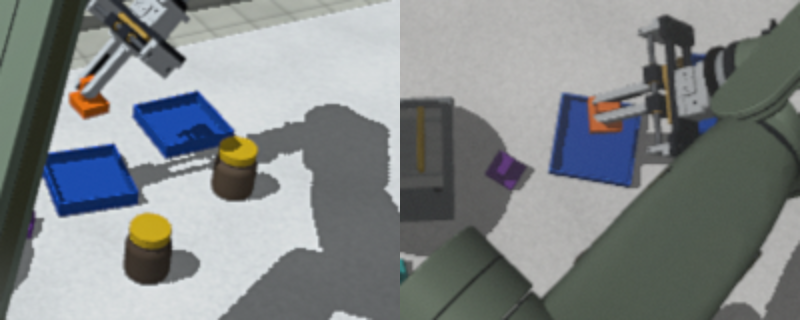

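The block hangs above the near tray (right crop, about (603,115), offset only by perspective), and the network puts it within 4 mm of the tray centre. I'm lowering it.

arm_command:
  plan:
    - {"jaw": 1, "x": -0.025, "y": 0, "z": 0.025, "rx": 0, "ry": 0, "rz": 0}
    - {"jaw": 1, "x": -0.05, "y": 0, "z": 0.05, "rx": 0, "ry": 0, "rz": 0}
    - {"jaw": 1, "x": -0.07, "y": 0, "z": 0.07, "rx": 0, "ry": 0, "rz": 0}
    - {"jaw": 1, "x": -0.085, "y": -0.001, "z": 0.085, "rx": 0, "ry": 0, "rz": 0}
    - {"jaw": 1, "x": -0.095, "y": -0.001, "z": 0.095, "rx": 0, "ry": 0, "rz": 0}
    - {"jaw": 1, "x": -0.1, "y": -0.001, "z": 0.1, "rx": 0, "ry": 0, "rz": 0}
    - {"jaw": 1, "x": -0.101, "y": -0.001, "z": 0.101, "rx": 0, "ry": 0, "rz": 0}
    - {"jaw": 1, "x": -0.101, "y": -0.001, "z": 0.101, "rx": 0, "ry": 0, "rz": 0}

```text
clock: 8.85
tool_pos: [0.6219, -0.2384, 0.0416]
tcp_rot: [-1.695, -1.81, -0.703]
force: [0.4, -0.2, -0.3]
width: 0.0137
finger_force: 30.0
```

```bash
python3 -c "
from h import *
chk()"
```

```text
t 8.85 st [ 0.0183 -0.4209  0.0416] world [ 0.6219 -0.2384  0.0416] F [ 0.4 -0.2 -0.3] w 0.0137 ff 29.99984174966812 q [-0.75  0.93  1.03  0.52  1.79 -0.86]
```

arm_command:
  plan:
    - {"jaw": 1, "x": -0.002, "y": 0, "z": 0.002, "rx": 0, "ry": 0, "rz": 0}
    - {"jaw": 1, "x": -0.002, "y": 0, "z": 0.002, "rx": 0, "ry": 0, "rz": 0}
    - {"jaw": 0, "x": -0.002, "y": 0, "z": 0.002, "rx": 0, "ry": 0, "rz": 0}
    - {"jaw": 0, "x": -0.002, "y": 0, "z": 0.002, "rx": 0, "ry": 0, "rz": 0}
    - {"jaw": 0, "x": -0.002, "y": 0, "z": 0.002, "rx": 0, "ry": 0, "rz": 0}
    - {"jaw": 0, "x": -0.002, "y": 0, "z": 0.002, "rx": 0, "ry": 0, "rz": 0}
    - {"jaw": 0, "x": -0.002, "y": 0, "z": -0.02, "rx": 0, "ry": 0, "rz": 0}
    - {"jaw": 0, "x": 0, "y": 0, "z": -0.05, "rx": 0, "ry": 0, "rz": 0}
    - {"jaw": 0, "x": 0.04, "y": 0, "z": -0.08, "rx": 0, "ry": 0, "rz": 0}
    - {"jaw": 0, "x": 0.07, "y": 0, "z": -0.11, "rx": 0, "ry": 0, "rz": 0}
    - {"jaw": 0, "x": 0.07, "y": 0, "z": -0.11, "rx": 0, "ry": 0, "rz": 0}

```text
clock: 9.95
tool_pos: [0.626, -0.2685, 0.1761]
tcp_rot: [-1.699, -1.822, -0.707]
force: [0.8, -0.6, 0.8]
width: 0.0466
finger_force: 0.0
```

Run:
```python
from h import *
chk()
a=[snap(x,x+"5.png") for x in("side","top")]
for x in("side","top"): find(x,"spacer_mid",4)
find("top","push_face",1)
rel(st(0,-.23,.24)); rel(st(0,-.205,.107))
```

```text
t 9.95 st [ 0.0204 -0.4513  0.1761] world [ 0.626  -0.2685  0.1761] F [ 0.8 -0.6  0.8] w 0.0466 ff 0.0 q [-0.78  0.82  0.91  0.54  1.98 -0.78]
side spacer_mid 0.54 [ 0.625 -0.249  0.024] [342. 216.]
side spacer_mid 0.31 [0.577 0.183 0.131] [207. 233.]
top spacer_mid 0.78 [0.392 0.057 0.02 ] [256. 260.]
top spacer_mid 0.56 [ 0.622 -0.25   0.026] [356. 188.]
top spacer_mid 0.47 [ 0.567 -0.11   0.019] [312. 204.]
top spacer_mid 0.17 [ 0.626 -0.252  0.004] [356. 188.]
top push_face 0.91 [0.583 0.007 0.111] [271. 192.]
xyz [ 0.2063 -0.017   0.1021] r [-0.0017 -0.0029 -0.0017] target [ 0.591 -0.049  0.24 ]
xyz [ 0.1296 -0.0166  0.2136] r [-0.0017 -0.0029 -0.0017] target [ 0.59  -0.024  0.107]
```

The block is let go and lies at the tray's centre (both cameras agree within 3 mm). Next, the jaw closes and the tool goes to the outside of the push plate.

arm_command:
  plan:
    - {"jaw": 1, "x": 0.04, "y": -0.004, "z": 0.02, "rx": 0, "ry": 0, "rz": 0}
    - {"jaw": 1, "x": 0.08, "y": -0.007, "z": 0.04, "rx": 0, "ry": 0, "rz": 0}
    - {"jaw": 1, "x": 0.12, "y": -0.01, "z": 0.06, "rx": 0, "ry": 0, "rz": 0}
    - {"jaw": 1, "x": 0.16, "y": -0.013, "z": 0.08, "rx": 0, "ry": 0, "rz": 0}
    - {"jaw": 1, "x": 0.206, "y": -0.017, "z": 0.102, "rx": -0.002, "ry": -0.003, "rz": -0.002}
    - {"jaw": 1, "x": 0.206, "y": -0.017, "z": 0.102, "rx": -0.002, "ry": -0.003, "rz": -0.002}
    - {"jaw": 1, "x": 0.18, "y": -0.017, "z": 0.14, "rx": -0.002, "ry": -0.003, "rz": -0.002}
    - {"jaw": 1, "x": 0.15, "y": -0.017, "z": 0.18, "rx": -0.002, "ry": -0.003, "rz": -0.002}
    - {"jaw": 1, "x": 0.13, "y": -0.017, "z": 0.213, "rx": -0.002, "ry": -0.003, "rz": -0.002}
    - {"jaw": 1, "x": 0.13, "y": -0.017, "z": 0.213, "rx": -0.002, "ry": -0.003, "rz": -0.002}
    - {"jaw": 1, "x": 0.13, "y": -0.017, "z": 0.213, "rx": -0.002, "ry": -0.003, "rz": -0.002}

```text
clock: 11.3
tool_pos: [0.5898, -0.025, 0.1083]
tcp_rot: [-1.695, -1.808, -0.703]
force: [0.8, 0.2, -0.2]
width: -0.0001
finger_force: 0.0
```

Run:
```python
from h import *
chk()
rel(st(0,-.12,.107)); rel(st(0,-.085,.107))
```

```text
t 11.3 st [-0.     -0.2059  0.1083] world [ 0.5898 -0.025   0.1083] F [ 0.8  0.2 -0.2] w -0.0001 ff 0.0 q [-0.55  0.59  1.45  0.62  1.61 -0.75]
xyz [0.0599 0.     0.0616] r [0.0004 0.0001 0.0003] target [0.584 0.061 0.107]
xyz [0.0846 0.     0.0864] r [0.0004 0.0001 0.0003] target [0.582 0.096 0.107]
```

Pushing the first part, to station y of about -0.12.

arm_command:
  plan:
    - {"jaw": 1, "x": 0.01, "y": 0, "z": 0.011, "rx": 0, "ry": 0, "rz": 0}
    - {"jaw": 1, "x": 0.02, "y": 0, "z": 0.021, "rx": 0, "ry": 0, "rz": 0}
    - {"jaw": 1, "x": 0.027, "y": 0, "z": 0.028, "rx": 0, "ry": 0, "rz": 0}
    - {"jaw": 1, "x": 0.034, "y": 0, "z": 0.035, "rx": 0, "ry": 0, "rz": 0}
    - {"jaw": 1, "x": 0.041, "y": 0, "z": 0.042, "rx": 0, "ry": 0, "rz": 0}
    - {"jaw": 1, "x": 0.048, "y": 0, "z": 0.049, "rx": 0, "ry": 0, "rz": 0}
    - {"jaw": 1, "x": 0.054, "y": 0, "z": 0.056, "rx": 0, "ry": 0, "rz": 0}
    - {"jaw": 1, "x": 0.06, "y": 0, "z": 0.062, "rx": 0, "ry": 0, "rz": 0}

```text
clock: 12.1
tool_pos: [0.5858, 0.0612, 0.1085]
tcp_rot: [-1.697, -1.814, -0.705]
force: [1.7, -4.4, 1.8]
width: 0.0008
finger_force: 2.3
```

Run:
```python
from h import *
chk(); ctrl.get_image("top"); find("top","push_face",2)
rel(st(0,-.088,.107))
```

```text
t 12.1 st [ 0.0016 -0.1197  0.1085] world [0.5858 0.0612 0.1085] F [ 1.7 -4.4  1.8] w 0.0008 ff 2.3494622949510813 q [-0.43  0.53  1.55  0.67  1.51 -0.69]
top push_face 0.65 [0.58  0.067 0.114] [251. 193.]
xyz [ 0.0211 -0.0003  0.0221] r [0.0015 0.0025 0.0035] target [0.582 0.093 0.107]
```

arm_command:
  plan:
    - {"jaw": 1, "x": 0.005, "y": 0, "z": 0.005, "rx": 0, "ry": 0, "rz": 0}
    - {"jaw": 1, "x": 0.01, "y": 0, "z": 0.01, "rx": 0, "ry": 0, "rz": 0}
    - {"jaw": 1, "x": 0.014, "y": 0, "z": 0.014, "rx": 0, "ry": 0, "rz": 0}
    - {"jaw": 1, "x": 0.018, "y": 0, "z": 0.0185, "rx": 0, "ry": 0, "rz": 0}
    - {"jaw": 1, "x": 0.021, "y": 0, "z": 0.022, "rx": 0, "ry": 0, "rz": 0}
    - {"jaw": 1, "x": 0.021, "y": 0, "z": 0.022, "rx": 0, "ry": 0, "rz": 0}

```text
clock: 12.8
tool_pos: [0.5837, 0.0904, 0.1069]
tcp_rot: [-1.698, -1.813, -0.704]
force: [2.5, -6.0, 3.3]
width: 0.0002
finger_force: 2.8
```

Run:
```python
from h import *
chk(); ctrl.get_image("top"); find("top","push_face",1); find("top","catch_tip",1)
```

```text
t 12.8 st [ 0.0014 -0.0904  0.1069] world [0.5837 0.0904 0.1069] F [ 2.5 -6.   3.3] w 0.0002 ff 2.8331426010117866 q [-0.39  0.51  1.58  0.69  1.48 -0.67]
top push_face 0.51 [0.582 0.096 0.116] [240. 192.]
top catch_tip 0.39 [0.637 0.099 0.108] [241. 174.]
```

The catch is still pushed aside, so I'm pressing on in small steps.

arm_command:
  plan:
    - {"jaw": 1, "x": 0.001, "y": 0, "z": 0.001, "rx": 0, "ry": 0, "rz": 0}
    - {"jaw": 1, "x": 0.002, "y": 0, "z": 0.002, "rx": 0, "ry": 0, "rz": 0}
    - {"jaw": 1, "x": 0.003, "y": 0, "z": 0.003, "rx": 0, "ry": 0, "rz": 0}
    - {"jaw": 1, "x": 0.003, "y": 0, "z": 0.003, "rx": 0, "ry": 0, "rz": 0}

```text
clock: 13.35
tool_pos: [0.5831, 0.0948, 0.1067]
tcp_rot: [-1.698, -1.813, -0.704]
force: [2.4, -6.1, 2.7]
width: 0.0009
finger_force: 3.0
```

Run:
```python
from h import *
chk(); ctrl.get_image("top"); find("top","push_face",1); find("top","catch_tip",1)
```

```text
t 13.35 st [ 0.0011 -0.0859  0.1067] world [0.5831 0.0948 0.1067] F [ 2.4 -6.1  2.7] w 0.0009 ff 3.004305671202019 q [-0.38  0.51  1.58  0.69  1.48 -0.67]
top catch_tip 0.36 [0.625 0.096 0.104] [242. 178.]
```

The catch tip now reads 12 mm back toward its rest position. I'll press a bit more to reach the end stop, where the force should climb.

arm_command:
  plan:
    - {"jaw": 1, "x": 0.001, "y": 0, "z": 0.001, "rx": 0, "ry": 0, "rz": 0}
    - {"jaw": 1, "x": 0.002, "y": 0, "z": 0.002, "rx": 0, "ry": 0, "rz": 0}
    - {"jaw": 1, "x": 0.002, "y": 0, "z": 0.002, "rx": 0, "ry": 0, "rz": 0}

```text
clock: 13.8
tool_pos: [0.5833, 0.0953, 0.1067]
tcp_rot: [-1.701, -1.816, -0.701]
force: [-0.5, -13.8, 4.4]
width: 0.0004
finger_force: 6.7
```

Run:
```python
from h import *
chk(); ctrl.get_image("top"); find("top","push_face",1); find("top","catch_tip",1)
```

```text
t 13.8 st [ 0.0013 -0.0854  0.1067] world [0.5833 0.0953 0.1067] F [ -0.5 -13.8   4.4] w 0.0004 ff 6.666164787020534 q [-0.38  0.51  1.58  0.69  1.47 -0.67]
top catch_tip 0.6 [0.627 0.101 0.107] [241. 178.]
```

The tool stopped moving and the force rose to 14 N, so the gate is on its end stop. I'm backing off.

arm_command:
  plan:
    - {"jaw": 1, "x": -0.01, "y": 0, "z": -0.01, "rx": 0, "ry": 0, "rz": 0}
    - {"jaw": 1, "x": -0.02, "y": 0, "z": -0.025, "rx": 0, "ry": 0, "rz": 0}
    - {"jaw": 1, "x": -0.02, "y": 0, "z": -0.06, "rx": 0, "ry": 0, "rz": 0}
    - {"jaw": 1, "x": -0.02, "y": 0, "z": -0.1, "rx": 0, "ry": 0, "rz": 0}
    - {"jaw": 1, "x": -0.02, "y": 0, "z": -0.14, "rx": 0, "ry": 0, "rz": 0}
    - {"jaw": 1, "x": -0.02, "y": 0, "z": -0.18, "rx": 0, "ry": 0, "rz": 0}
    - {"jaw": 1, "x": -0.02, "y": 0, "z": -0.18, "rx": 0, "ry": 0, "rz": 0}
    - {"jaw": 1, "x": -0.02, "y": 0, "z": -0.18, "rx": 0, "ry": 0, "rz": 0}

```text
clock: 14.75
tool_pos: [0.5908, -0.043, 0.2199]
tcp_rot: [-1.697, -1.811, -0.703]
force: [0.1, 0.5, 0.6]
width: 0.0004
finger_force: 0.0
```

Run:
```python
from h import *
chk()
a=[snap(x,x+"6.png") for x in("side","top")]
for x in("side","top"):
    for t in("push_face","catch_tip","spacer_mid","jar_a","cup"): find(x,t,3)
im=np.hstack([cv2.resize(a[0][130:290,180:380],(400,320)),cv2.resize(a[1][120:280,200:400],(400,320))])
cv2.imwrite("pics/c6.png",im[:,:,::-1])
```

```text
t 14.75 st [-1.000e-04 -2.240e-01  2.199e-01] world [ 0.5908 -0.043   0.2199] F [0.1 0.5 0.6] w 0.0004 ff 0.0 q [-0.57  0.47  1.37  0.62  1.78 -0.65]
side push_face 0.72 [0.581 0.102 0.11 ] [236. 230.]
side catch_tip 0.71 [0.579 0.184 0.282] [198. 187.]
side catch_tip 0.51 [0.632 0.102 0.11 ] [232. 220.]
side spacer_mid 0.65 [ 0.625 -0.249  0.029] [343. 215.]
side spacer_mid 0.56 [ 0.566 -0.108  0.026] [308. 238.]
side jar_a 0.97 [ 0.418 -0.251 -0.003] [372. 265.]
side jar_a 0.77 [ 0.527 -0.465 -0.001] [416. 224.]
side cup 0.75 [0.575 0.181 0.131] [208. 233.]
side cup 0.49 [0.583 0.186 0.007] [211. 264.]
top catch_tip 0.46 [0.627 0.1   0.11 ] [241. 177.]
top spacer_mid 0.59 [0.395 0.059 0.025] [255. 259.]
top spacer_mid 0.46 [ 0.567 -0.112  0.022] [313. 204.]
top jar_a 0.65 [ 0.526 -0.466 -0.002] [423. 221.]
top jar_a 0.62 [ 0.417 -0.254 -0.003] [357. 254.]
```

View pics/c6.png

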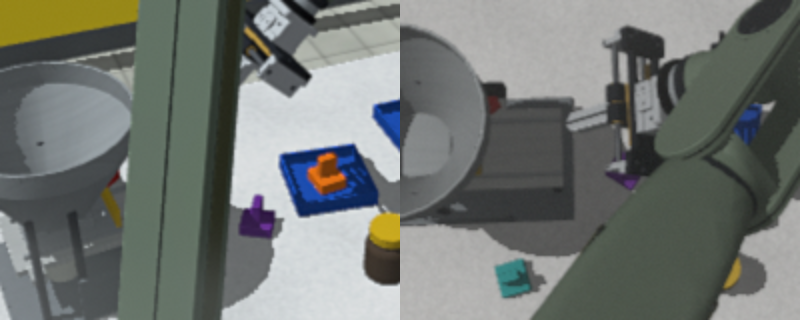

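The block stands in the tray at (327,172) in the left crop. The gate is shut, with the plate at (112,205) next to the sprung-out red catch at (113,185). The jars and cup haven't moved and the arm is clear, so I'm handing in.

```bash
python3 -c "
from cell import ctrl
print(ctrl.sign_off())"
```

```text
the job is handed in; nothing more can be done
None
```

The job is handed in at about 15 s on the clock, but no verdict came back: by the last camera check the orange block is in the near blue tray, the gate is on its end stop with the red catch sprung out, and the jars and cup have not moved.

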